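Tighten the hold-down nut deep in the stone

TASK

The stone on the bench is held down by a nut at the bottom of its deep bore, and the nut is loose. Take the long red-handled socket key out of its stand, lower it into the bore, feel gently (no ramming) for the nut until the socket drops fully home over it, and turn it clockwise just until the nut comes up against its stop, without forcing it. Then put the key back upright, all the way down in the empty hole of its stand and let go, without disturbing the blue-handled key beside it.

Things in the scene. Friction and masses are not known exactly. Their poses are not given: they have to be found in the camera images.
- stone: Pale marble block, fixed to the bench. Origin on the bench directly under the bore's axis. The part with the bore is 110 mm (x) by 130 mm (y) by 95 mm high and centred on the origin; a lower half-carved part, 62 mm high (74 mm at the rosette), runs on from it to x = +140 mm. The bore is round, upright, 40 mm across and 80 mm deep, with a sharp rim.
- bore_mouth (a point): Centre of the bore's mouth, on the stone's top face, 95 mm above the bench.
- bore_floor (a point): Centre of the bore's flat floor, 80 mm below the mouth, 15 mm above the bench. The nut stands on it, on the bore's axis: 20 mm across flats, 14 mm tall, above that a 3 mm coned crown narrowing to 15 mm across, and a 13 mm rod end up to 20.5 mm above the floor. The socket drops over it only when centred within about 0.8 mm.
- nut (a joint): Turning angle of the brass square nut on the bore's floor, rad; grows when turned clockwise seen from above (tightening). 1.4 is the hard stop (tight); it starts between 0.3 and 0.8. Its zero has no fixed relation to where the flats point: that differs each time and is not told. It turns stiffly (about 0.15 N m, both ways), stays where left, and does not move up or down.
- key: Loose steel socket key, 174 mm long, about 0.4 kg (varies). Origin at the centre of the open socket end, z along the shaft up to the handle. Socket 36 mm outer diameter, 45 mm long; shaft 16 mm thick. Red crossbar handle on top: 64 mm long along the key's x, 14 mm thick along y, 24 mm tall (150 to 174 mm above the socket end).
- key_mouth (a point): Key's origin: centre of the open socket end. Square opening 21.6 mm across flats, 25 mm deep, its flats facing the key's x and y. On the nut the end first stops on its corners, 14 mm above the bore floor (17 mm if off centre); when the flats match within about 4.5 degrees it drops when lightly pressed until the end rests on the bore floor. The match repeats every 90 degrees.
- key_grip (a point): Centre of the red crossbar handle, 162 mm above the socket end; axes as the key's.
- stand: Wooden block fixed to the bench, 85 mm (x) by 215 mm (y) by 60 mm high, origin under its centre, with two round holes 43 mm across and 45 mm deep at y = -60 and +60 mm; one holds the red key, the other the blue one, either way round.
- hole_a (a point): Centre of the floor of the stand's hole at y = -60 mm, 15 mm above the bench.
- hole_b (a point): Centre of the floor of the stand's hole at y = +60 mm, 15 mm above the bench.
- spare_key: Similar but thinner and much shorter key with a blue crossbar (64 by 14 by 24 mm), 110 mm long, so that its top is 125 mm above the bench, standing in the stand's other hole; the wrong size, to be left alone. Origin at the centre of its lower end.

How it is judged:
By the outcome, as a careful person would: the job done as asked, in the order asked, and still so for the second after the job is handed in, with the robot touching nothing.
It also fails if it takes over 72 s, if anything falls off the work surface, if the arm or the gripper's body presses on something with over 40 N, if the wrist force passes 120 N, or if a joint passes its speed limit or range.

ROBOT

A 7-joint arm with a two-finger parallel gripper is mounted at the origin on the work surface. World frame = base frame: x ahead of the robot, y to its left, z up, the work surface at z = 0. Lengths are in mm, angles in rad, forces in N, time in s.
With the tool pointing down it reaches from about 400 to 850 mm from the base axis. Payload 4.5 kg.
Tool frame: the origin (TCP) lies midway between the tips of the shut fingers; the grasp point (between the pads) lies 19 mm behind it; z points along the fingers, y is the line along which they close (so a half turn about z gives the same grasp; the last joint's range is limited). The gripper opens to 88 mm and grips with 3 to 60 N. Pads are 18 mm wide; open, the fingers measure 123 mm over their backs; the gripper's body (75 mm by 187 mm) begins 45 mm behind the grasp point.
Start: joints at [-1.273, 0.689, -0.195, 1.565, 0.157, 0.902, -0.215], TCP at [162.948, 603.408, 238.743] pointing down, gripper open.
Joint ranges: [-3.01, 3.01], [-0.46, 2.08], [-1.47, 1.51], [0.13, 2.56], [-1, 4.14], [0.04, 2.09], [-2.66, 2.66]. Speed limits (rad/s): [2.57, 2.57, 3.14, 3.14, 3.14, 3.14, 3.14].

INTERFACE

Orientations are given as [roll, pitch, yaw] about the fixed x, y, z axes, in that order (R = Rz(yaw) Ry(pitch) Rx(roll)).
In Python, from station import monitor, viewer, r gives the robot as it stands. The module is installed in compiled form; this text tells all that it offers.
- The arm moves only by the tool play_rows, never from a script. Its argument "targets" is one flat list of numbers, 7 for each row, row after row: the finger opening in mm, from 0 to 88.1, then the shift along the tool's x, y, z in mm, then the turn, a rotation vector about the tool's x, y, z in rad. In form: [grip, tx, ty, tz, rx, ry, rz, grip, tx, ty, tz, rx, ry, rz, ...]. A call has 1 to 8 rows; each row is the pose to reach, as a shift and turn from the pose commanded when the call began, along the tool's axes at that moment; what a row does not reach only later rows make up. A row lasts 1/8 s, in which the tool goes at most 62.5 mm and 10.7 degrees, less where a joint would pass 70% of its speed; a pose out of reach is approached as far as the arm can. A call with a gripper value outside its range is refused whole. The fingers move at their own pace and stop on an object; the grip force is fixed at half the most. Time passes only in rows, so rows that repeat a pose let the fingers close. It gives the time, the measured TCP pose, the force, the opening and the grip force at its end, in the units of the state.
- monitor.read_state(): the state, without advancing time (a new reading comes with each control period).
- viewer.get_image(name): name is "side" or "top"; returns a dict with "frame" (384x512x3 uint8, red, green, blue), "intrinsics" (3x3 intrinsics, pixels), "camera_from_world" (4x4, takes a point from world to camera coordinates). Camera axes: x right, y up, looking along -z (the intrinsics and any distortion apply to the point x, -y, -z); pixel columns grow to the right and rows downward; lengths in mm; the calibration is good to about 2 mm. A picture is of the moment at which its call begins. There is no depth.
- r.finish_job(): hands the job in; it is judged then, once.
The state is a dict: "t": time; "q": joint angles; "dq": joint speeds; "tau": joint torques, N m; "position": TCP position; "orientation": TCP orientation; "contact_force": force on the tool from outside, world axes, zero at the start; "torque": the same for the moment, N m; "grip_width": opening from 0.0 (shut) to 1.0 (fully open); "gripper_force": force on a finger pad.
Only numpy, scipy, OpenCV 4.12 (cv2) and the standard library are available. Lean on these libraries where they do the work, as an engineer would, in place of code of your own. Each camera call takes 0.05 s, during which the arm holds its last target. There are 200 camera calls.

## Working session

There is one attempt and no reset: what is moved stays moved. The work goes in short steps, Python scripts to look and compute and a tool call to move; the robot and the scene stay as the last step left them, time stands still between calls to the robot, and variables do not carry over. Pictures are saved under pics/ and viewed, at most 10 in all, crops included, and the job is handed in when it is done.

Besides the shell and the picture viewer there is one more tool, called after ">>>" in YAML: its name, and indented under it one key for each argument. play_rows: Moves the arm, as the interface text tells. Its arguments: {"type":"object","properties":{"targets":{"type":"array"}},"required":["targets"]}

```bash
mkdir -p pics; cat > h.py <<'E'
import numpy as np, cv2
from station import monitor, viewer, r
from scipy.spatial.transform import Rotation as Ro
def ray(im,uv):
    K=np.array(im["intrinsics"]);T=np.array(im["camera_from_world"])
    a=np.linalg.solve(K,[uv[0],uv[1],1.]); d=T[:3,:3].T@np.array([a[0],-a[1],-a[2]])
    return -T[:3,:3].T@T[:3,3], d
def onz(im,uv,z):
    c,d=ray(im,uv); return c+d*(z-c[2])/d[2]
def proj(im,p):
    K=np.array(im["intrinsics"]);T=np.array(im["camera_from_world"])
    q=T[:3,:3]@np.array(p,float)+T[:3,3]; q=K@np.array([q[0],-q[1],-q[2]]); return q[:2]/q[2]
def grab(n): 
    im=viewer.get_image(n); im["f"]=cv2.cvtColor(im["frame"],cv2.COLOR_RGB2BGR); return im
def red(f):
    h=cv2.cvtColor(f,cv2.COLOR_BGR2HSV); return (((h[...,0]<8)|(h[...,0]>172))&(h[...,1]>140)&(h[...,2]>60)).astype(np.uint8)
def blue(f):
    h=cv2.cvtColor(f,cv2.COLOR_BGR2HSV); return ((abs(h[...,0].astype(int)-113)<14)&(h[...,1]>120)&(h[...,2]>50)).astype(np.uint8)
E
python3 - <<'E'
from h import *
a=grab("top");b=grab("side")
for n,i in(("top",a),("side",b)):
    print(n,i["intrinsics"],np.round(i["camera_from_world"],4).tolist(),[k for k in i])
cv2.imwrite("pics/t1.png",cv2.resize(a["f"],(768,576)));cv2.imwrite("pics/s1.png",cv2.resize(b["f"],(768,576)))
s=monitor.read_state();print(s)
E
```

```text
top [[443.64411021   0.         256.92155001]
 [  0.         443.64411021 191.29632372]
 [  0.           0.           1.        ]] [[-0.0041, -0.9998, -0.0218, 81.9401], [0.9826, -0.0081, 0.1855, -527.7299], [-0.1856, -0.0207, 0.9824, -858.163], [0.0, 0.0, 0.0, 1.0]] ['frame', 'intrinsics', 'camera_from_world', 'f']
side [[351.38394983   0.         252.06384485]
 [  0.         351.38394983 192.05259231]
 [  0.           0.           1.        ]] [[-0.9473, -0.32, -0.0176, 518.1115], [0.1936, -0.6153, 0.7641, -137.2202], [-0.2553, 0.7204, 0.6448, -731.9154], [0.0, 0.0, 0.0, 1.0]] ['frame', 'intrinsics', 'camera_from_world', 'f']
{'t': 0.1, 'q': array([-1.27321957,  0.68986017, -0.19453055,  1.56616848,  0.15730793,
        0.90248885, -0.21509957]), 'dq': array([-0.0002    , -0.00246308, -0.00227931, -0.00388767,  0.00053092,
        0.00029383, -0.00115835]), 'tau': array([-3.69987683e-03, -5.28502357e+01, -1.27116513e+00, -1.53839761e+01,
       -5.24127809e-02,  1.97875997e-03,  3.04636717e-05]), 'position': array([162.8549898 , 602.86784955, 238.03449027]), 'orientation': array([-3.14006330e+00,  1.11172178e-04,  2.87789691e+00]), 'contact_force': array([ 0.45560146,  0.47939585, -0.06449662]), 'torque': array([-0.01861066,  0.00634264, -0.01897266]), 'gripper_force': 0.0, 'grip_width': 0.9962923832422216}
```

View pics/t1.png

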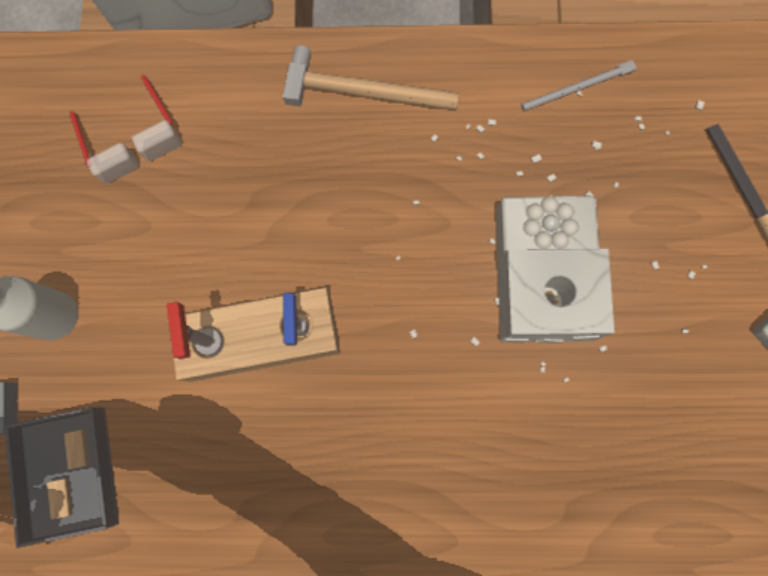

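View pics/s1.png

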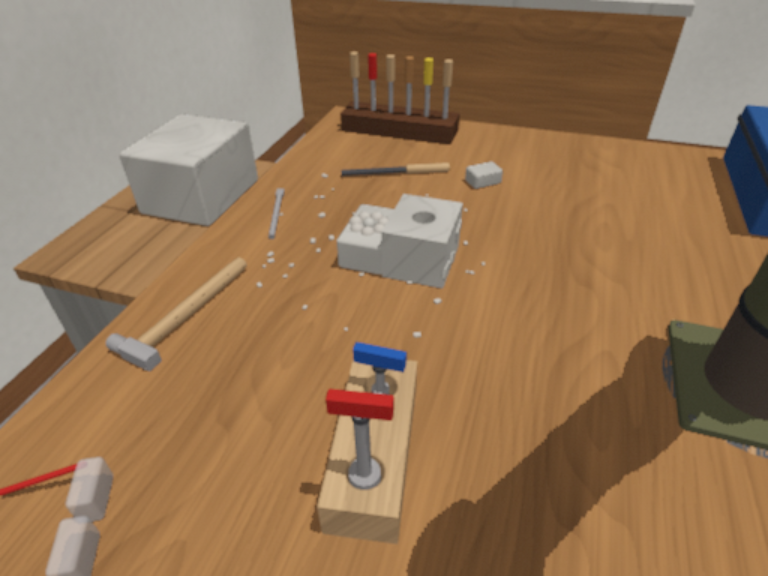

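The top view shows the red crossbar at (177,330), the blue one at (290,319), the stand around (255,333) and the bore at (560,290), all at 1.5x scale. The side view agrees: both keys stand upright, red nearest the camera.

```bash
cat > m.py <<'E'
from h import *
def topface(im,mask,z):
    n,l,s,c=cv2.connectedComponentsWithStats(mask)
    best=None
    for i in range(1,n):
        if s[i,4]>100: yield i,s[i],c[i],l==i
E
python3 - <<'E'
from m import *
a=grab("top");b=grab("side")
c0=ray(a,(0,0))[0];print("cam",c0,ray(b,(0,0))[0])
for nm,f,z in(("red",red,189),("blue",blue,125)):
  for im in(a,b):
    for i,s,c,m in topface(im,f(im["f"]),z):
        V=cv2.cvtColor(im["f"],cv2.COLOR_BGR2HSV)[...,2][m]
        print(nm,s,c,"V hist",np.histogram(V,8))
        if im is a and 60<c[0]<260:
            t,_=cv2.threshold(V.reshape(-1,1),0,255,cv2.THRESH_OTSU)
            mm=(m&(cv2.cvtColor(im["f"],cv2.COLOR_BGR2HSV)[...,2]>t)).astype(np.uint8)
            for mk,zz in((mm,z),(m.astype(np.uint8),z-12)):
                pts=np.argwhere(mk)[:,::-1]
                w=np.array([onz(im,p,zz)[:2] for p in pts],np.float32)
                R=cv2.minAreaRect(w);e=np.linalg.eigh(np.cov(w.T))[1][:,1];print("  rect",R,w.mean(0),np.degrees(np.arctan2(e[1],e[0])))
g=cv2.cvtColor(a["f"],cv2.COLOR_BGR2GRAY)
big=cv2.resize(a["f"][100:260,100:430],None,fx=2.4,fy=2.4,interpolation=cv2.INTER_CUBIC)
cv2.imwrite("pics/t2.png",big)
# bore: dark in patch
for im,(x0,y0,x1,y1) in((a,(355,175,395,215)),(b,(265,132,300,155))):
    p=cv2.cvtColor(im["f"],cv2.COLOR_BGR2GRAY)[y0:y1,x0:x1]
    hs=cv2.cvtColor(im["f"],cv2.COLOR_BGR2HSV)[y0:y1,x0:x1]
    t,mk=cv2.threshold(p,0,1,cv2.THRESH_BINARY_INV+cv2.THRESH_OTSU);mk|=(hs[...,1]>90).astype(np.uint8)
    k=max(cv2.findContours(mk,0,1)[0],key=cv2.contourArea)+np.array([x0,y0])
    w=np.array([onz(im,q,95)[:2] for q in k[:,0]],np.float32)
    print("bore",t,cv2.minEnclosingCircle(w),cv2.fitEllipse(w))
E
```

```text
cam [359.58108277  59.907869   942.7455441 ] [330.47140054 608.61367196 585.95834905]
red [ 94  50  21  33 129] [103.84496124  65.48837209] V hist (array([ 7, 11,  6,  8, 10, 18, 32, 37]), array([116. , 125.5, 135. , 144.5, 154. , 163.5, 173. , 182.5, 192. ]))
  rect ((739.4443969726562, 357.3442687988281), (73.21685028076172, 5.276800632476807), 30.918832778930664) [740.5035  357.87042] -148.56576305897778
  rect ((745.146728515625, 360.9368896484375), (76.14461517333984, 6.585606575012207), 31.273168563842773) [746.33734 361.61   ] -148.3643069193468
red [ 46  74  13  36 131] [52.46564885 90.02290076] V hist (array([ 8,  1, 11, 11,  6, 11, 39, 44]), array([107.  , 117.25, 127.5 , 137.75, 148.  , 158.25, 168.5 , 178.75,
       189.  ]))
red [111 201  15  38 401] [118.21695761 219.84538653] V hist (array([ 83,  11,  14,  16,   6,  11,  48, 212]), array([ 86.   , 100.625, 115.25 , 129.875, 144.5  , 159.125, 173.75 ,
       188.375, 203.   ]))
  rect ((454.916259765625, 317.7068786621094), (63.227508544921875, 13.001204490661621), 10.294023513793945) [454.66498 317.64935] -169.66072048
[... 1254 characters left out ...]
37457338 122.02133106] V hist (array([ 23, 212, 735,  37,  21,  17,  36,  91]), array([57.   , 61.625, 66.25 , 70.875, 75.5  , 80.125, 84.75 , 89.375,
       94.   ]))
blue [236 229  35  18 436] [252.72247706 237.52522936] V hist (array([  5,   5, 224,   9,   5,  16,  26, 146]), array([ 87. ,  98.5, 110. , 121.5, 133. , 144.5, 156. , 167.5, 179. ]))
bore 150.0 ((512.5947875976562, -146.78897094726562), 20.445276260375977) ((512.87451171875, -147.9281768798828), (36.80282211303711, 39.757843017578125), 85.17958068847656)
bore 157.0 ((511.4504089355469, -142.6726837158203), 19.927413940429688) ((511.6302795410156, -143.04757690429688), (34.3403434753418, 38.34500503540039), 104.39576721191406)
```

View pics/t2.png

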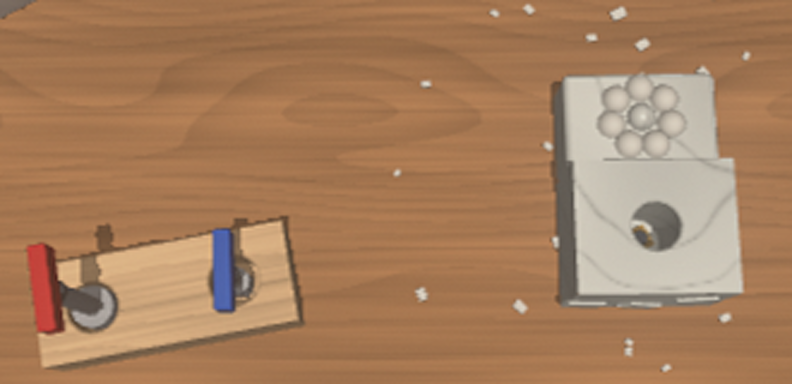

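The crop shows the key handle clear to grasp, and the bore mouth at crop (656,226) with brass visible inside.

```bash
cat >> h.py <<'E'
def rel(x,y,z,yaw,s=None):
    "shift+turn in tool axes to reach world pose (pointing down, yaw deg)"
    s=s or monitor.read_state(); R0=Ro.from_euler('xyz',s["orientation"]); R1=Ro.from_euler('xyz',[np.pi,0,np.radians(yaw)])
    return np.round(R0.inv().apply(np.array([x,y,z])-s["position"]),1),np.round((R0.inv()*R1).as_rotvec(),3)
def st():
    s=monitor.read_state(); print("t%.2f"%s["t"],np.round(s["position"],2),np.round(np.degrees(s["orientation"]),2),"F",np.round(s["contact_force"],2),"M",np.round(s["torque"],3),"q",np.round(s["q"],2),"g",round(s["grip_width"]*88.1,1),round(s["gripper_force"],1))
E
python3 - <<'E'
from h import *
from scipy.optimize import least_squares
a=grab("top");b=grab("side")
for im,(x0,y0,x1,y1) in((a,(355,175,395,215)),(b,(265,132,300,155))):
    p=cv2.cvtColor(im["f"],cv2.COLOR_BGR2GRAY)[y0:y1,x0:x1]
    hs=cv2.cvtColor(im["f"],cv2.COLOR_BGR2HSV)[y0:y1,x0:x1,1]
    p=cv2.resize(p,None,fx=4,fy=4,interpolation=cv2.INTER_CUBIC)
    for t in (150,165,175):
        k=max(cv2.findContours((p<t).astype(np.uint8),0,1)[0],key=cv2.contourArea)[:,0]
        k=(k+.5)/4-.5+np.array([x0,y0])
        w=np.array([onz(im,q,95)[:2] for q in k],np.float32)
        f=least_squares(lambda c:np.hypot(w[:,0]-c[0],w[:,1]-c[1])-20,w.mean(0),loss="soft_l1",f_scale=.5)
        print(t,len(w),f.x,f.cost,cv2.minEnclosingCircle(w))
# red handle in side: top face
m=red(b["f"]);V=cv2.cvtColor(b["f"],cv2.COLOR_BGR2HSV)[...,2]
m[:,:200]=0
for n,mk,z in(("top",m&(V>160),189),("front",m&(V<140),177)):
    w=np.array([onz(b,p,z)[:2] for p in np.argwhere(mk)[:,::-1]],np.float32);print(n,cv2.minAreaRect(w),w.mean(0))
print(rel(455,318,238,190.3))
E
```

```text
150 296 [ 512.98852031 -147.26360824] 320.02995359701714 ((512.8675537109375, -146.7763214111328), 20.606605529785156)
165 302 [ 513.024346   -147.60611362] 313.14932994878666 ((513.0049438476562, -146.90834045410156), 21.162370681762695)
175 314 [ 513.01570065 -148.01154192] 344.43854864393023 ((512.9776611328125, -146.98863220214844), 21.752424240112305)
150 138 [ 511.83869544 -143.32937569] 79.1821590802397 ((511.92755126953125, -143.27267456054688), 19.932945251464844)
165 146 [ 511.57526049 -142.9476003 ] 15.438434222832978 ((511.8071594238281, -143.1851043701172), 21.173519134521484)
175 155 [ 511.75516647 -143.09408345] 84.54098403027365 ((511.4960632324219, -143.2996063232422), 22.49715232849121)
top ((610.0631713867188, -184.1070556640625), (63.38152313232422, 1074.9149169921875), 17.19933319091797) [462.02655 295.61298]
front ((637.594482421875, -186.7471923828125), (63.138309478759766, 1112.2225341796875), 19.755382537841797) [511.0004  152.20874]
(array([-356.3, -199.2,    0.6]), array([-0.001, -0.   , -0.444]))
```

>>> play_rows:
  targets: [88,-356,-199,0,0,0,-0.444,88,-356,-199,0,0,0,-0.444,88,-356,-199,0,0,0,-0.444,88,-356,-199,0,0,0,-0.444,88,-356,-199,0,0,0,-0.444,88,-356,-199,0,0,0,-0.444,88,-356,-199,0,0,0,-0.444,88,-356,-199,0,0,0,-0.444]

```text
t: 1.3
position: [457.2, 315.4, 238.4]
orientation: [-3.14, 0.001, -2.968]
contact_force: [-0.4, 0.8, 0.4]
grip_width: 1.0
gripper_force: 0.0
```

```bash
python3 - <<'E'
from h import *
st();print(rel(455,318,158,190.3))
a=grab("top");b=grab("side")
m=red(b["f"]);V=cv2.cvtColor(b["f"],cv2.COLOR_BGR2HSV)[...,2];m[:,:200]=0;m[:200]=0;m[300:]=0
mk=m&(V>160)
w=np.array([onz(b,p,189)[:2] for p in np.argwhere(mk)[:,::-1]],np.float32);print(cv2.minAreaRect(w),w.mean(0))
cv2.imwrite("pics/c1.png",np.hstack([cv2.resize(a["f"][150:290,60:200],(400,400)),cv2.resize(b["f"][200:320,180:300],(400,400))]))
E
```

```text
t1.30 [457.19 315.4  238.44] [-1.7990e+02  3.0000e-02 -1.7005e+02] F [-0.44  0.8   0.43] M [ 0.101 -0.01   0.024] q [-0.47  0.61 -0.37  1.77  0.29  0.81  0.77] g 88.1 0.0
(array([ 1.8,  3.1, 80.4]), array([-0.002,  0.001, -0.006]))
((437.16168212890625, 324.63165283203125), (31.201074600219727, 30.567739486694336), 17.551054000854492) [438.52487 318.5244 ]
```

View pics/c1.png

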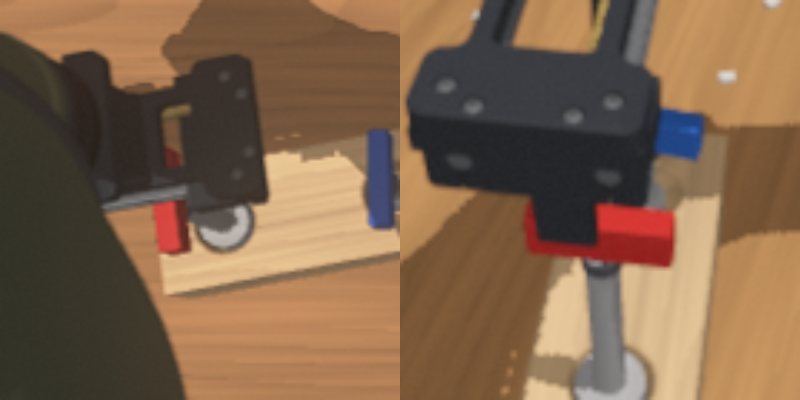

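The gripper is over the red crossbar with its fingers straddling it, and the blue key is clear. Descending.

>>> play_rows:
  targets: [88,2,3,40,0,0,-0.006,88,2,3,80,0,0,-0.006,88,2,3,80,0,0,-0.006,10,2,3,80,0,0,-0.006,10,2,3,80,0,0,-0.006,10,2,3,80,0,0,-0.006,10,2,3,80,0,0,-0.006,10,2,3,80,0,0,-0.006]

```text
t: 2.4
position: [452.4, 321.0, 158.9]
orientation: [3.141, 0.0, -2.956]
contact_force: [-0.3, 0.6, 0.3]
grip_width: 0.455
gripper_force: 0.0
```

>>> play_rows:
  targets: [10,0,0,0,0,0,0,10,0,0,0,0,0,0]

```text
t: 2.65
position: [452.3, 321.0, 158.7]
orientation: [-3.142, -0.0, -2.955]
contact_force: [-0.4, -1.5, -0.4]
grip_width: 0.231
gripper_force: 0.0
```

```bash
python3 - <<'E'
from h import *
st()
E
```

```text
t2.65 [452.26 320.98 158.69] [-1.8000e+02 -1.0000e-02 -1.6934e+02] F [-0.43 -1.52 -0.41] M [-0.01   0.044 -0.047] q [-0.51  0.72 -0.32  1.85  0.36  0.62  0.71] g 20.3 0.0
```

>>> play_rows:
  targets: [24,-2,-3,0,0,0,0,24,-2,-3,0,0,0,0,10,-2,-3,0,0,0,0,10,-2,-3,0,0,0,0,10,-2,-3,0,0,0,0,10,-2,-3,0,0,0,0,10,-2,-3,0,0,0,0]

```text
t: 3.52
position: [454.7, 318.6, 158.7]
orientation: [3.141, -0.0, -2.955]
contact_force: [0.5, 0.4, -0.6]
grip_width: 0.16
gripper_force: 30.0
```

```bash
python3 - <<'E'
from h import *
st()
E
```

```text
t3.52 [454.72 318.56 158.71] [ 179.99   -0.   -169.33] F [ 0.5   0.43 -0.58] M [ 0.087 -0.053  0.048] q [-0.5   0.72 -0.32  1.85  0.36  0.63  0.71] g 14.1 30.0
```

>>> play_rows:
  targets: [10,0,0,-40,0,0,0,10,0,0,-90,0,0,0,10,0,0,-130,0,0,0,10,0,0,-130,0,0,0]

```text
t: 4.03
position: [455.8, 319.5, 291.0]
orientation: [3.139, 0.005, -2.956]
contact_force: [0.7, 0.1, -3.8]
grip_width: 0.159
gripper_force: 30.0
```

>>> play_rows:
  targets: [10,4,-58,0,0,0,0,10,7,-117,0,0,0,0,10,11,-175,0,0,0,0,10,15,-234,0,0,0,0,10,18,-292,0,0,0,0,10,22,-350,0,0,0,0,10,26,-409,0,0,0,0,10,29,-440,0,0,0,0]

```text
t: 5.03
position: [505.8, -123.6, 286.1]
orientation: [-3.141, -0.005, -2.96]
contact_force: [1.1, 0.9, -3.9]
grip_width: 0.161
gripper_force: 30.0
```

>>> play_rows:
  targets: [10,0,-28,0,0,0,0,10,0,-28,0,0,0,0,10,0,-28,0,0,0,0,10,0,-28,0,0,0,0]

```text
t: 5.52
position: [512.5, -145.3, 288.1]
orientation: [3.14, -0.001, -2.953]
contact_force: [-0.7, 0.7, -2.8]
grip_width: 0.163
gripper_force: 30.0
```

```bash
python3 - <<'E'
from h import *
st()
a=grab("top");b=grab("side")
cv2.imwrite("pics/c2.png",np.hstack([cv2.resize(a["f"][120:260,310:450],(400,400)),cv2.resize(b["f"][60:200,210:350],(400,400))]))
E
```

```text
t5.53 [ 512.52 -145.28  288.09] [ 1.7993e+02 -6.0000e-02 -1.6920e+02] F [-0.72  0.68 -2.83] M [ 0.107 -0.003 -0.046] q [ 0.45  0.52 -0.41  1.77  0.26  0.9   1.69] g 14.3 30.0
```

View pics/c2.png

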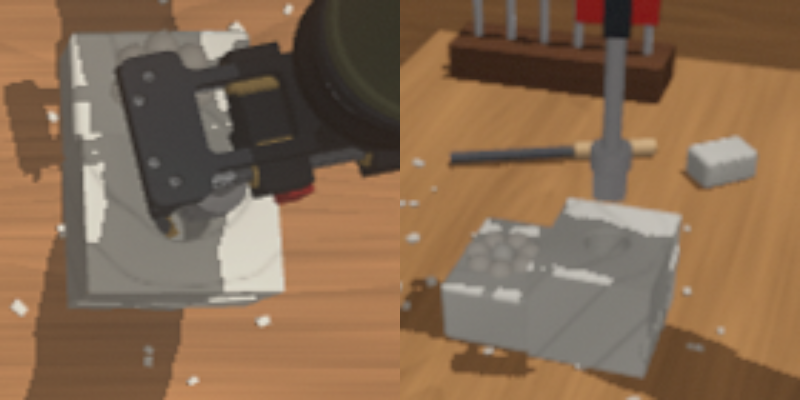

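The key hangs upright above the bore: socket end at crop (608,195), bore mouth at (607,240) in the side half. Lowering to just above the rim.

>>> play_rows:
  targets: [10,0,0,22,0,0,0,10,0,0,44,0,0,0,10,0,0,44,0,0,0,10,0,0,44,0,0,0]

```text
t: 6.12
position: [513.5, -146.5, 245.5]
orientation: [-3.141, 0.001, -2.955]
contact_force: [0.6, 0.6, -3.5]
grip_width: 0.159
gripper_force: 30.0
```

```bash
python3 - <<'E'
from h import *
st()
b=grab("side")
cv2.imwrite("pics/c3.png",cv2.resize(b["f"][110:170,250:330],(800,600),interpolation=cv2.INTER_CUBIC))
for p in((512,-145,95),(492,-145,95),(532,-145,95),(512,-125,95),(512,-165,95)): print(p,(proj(b,p)-[250,110])*10)
E
```

```text
t6.12 [ 513.47 -146.51  245.45] [-1.7998e+02  7.0000e-02 -1.6930e+02] F [ 0.64  0.56 -3.52] M [ 0.009 -0.022 -0.021] q [ 0.43  0.58 -0.39  1.83  0.29  0.79  1.65] g 14.0 30.0
(512, -145, 95) [322.56561916 340.54170629]
(492, -145, 95) [398.18399111 352.92825293]
(532, -145, 95) [247.7950795  328.29403746]
(512, -125, 95) [302.22029787 381.29463486]
(512, -165, 95) [342.27386905 301.06487086]
```

View pics/c3.png

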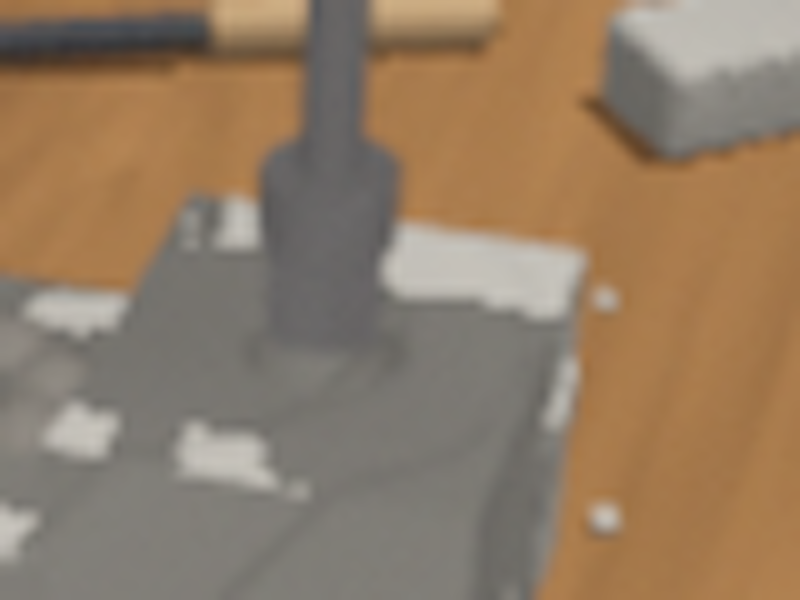

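The picture shows the rim arc from x≈250 to 403 with its near edge at y≈378, and the socket end centred at x≈328 with its lower edge at y≈347. I'll check the intensity profiles.

```bash
python3 - <<'E'
from h import *
b=grab("side")
g=cv2.cvtColor(b["f"],cv2.COLOR_BGR2GRAY)
print("rows 138..154, cols 272..293");print(g[138:154,272:294])
print("col280..284 dn",g[135:155,280:286].mean(1).round())
for y in(-145,-147,-149):
  for c,rr,z in(((512.5,y),20,95),((513.5,y),18,101.7)):
    P=np.array([proj(b,(c[0]+rr*np.cos(t),c[1]+rr*np.sin(t),z)) for t in np.linspace(0,6.28,180)]);print(y,rr,P.min(0),P.max(0))
E
```

```text
rows 138..154, cols 272..293
[[117 116 116 112 104 102 102 104 104 104 103 101 102 103 103 135 161 174
  188 190 192 191]
 [115 115 116 112 104 103 102 105 104 103 102 101 102 101 100 108 114 138
  164 167 169 170]
 [115 116 115 111 103 103 103 104 105 104 102 101 102 102 102 108 116 116
  116 119 120 122]
 [116 115 115 110 102 103 103 104 105 104 102 101 102 101 102 110 118 115
  115 117 120 122]
 [116 116 115 110 102 102 104 104 104 104 102 100 102 101 106 112 115 114
  114 118 120 121]
 [115 115 114 107 104 103 104 104 105 104 101 102 102 101 105 109 107 106
  113 118 120 121]
 [116 115 110 104 109 108 110 110 111 109 106 105 106 106 106 107 104 103
  110 117 120 120]
 [116 116 109 106 111 114 117 119 119 117 116 116 114 112 110 109 107 103
  110 116 120 121]
 [117 117 112 110 112 117 118 120 123 124 123 121 115 112 113 113 108 106
  112 118 119 121]
 [118 118 116 113 115 117 120 121 124 124 123 117 114 116 117 115 112 112
  115 119 120 121]
 [118 117 117 117 117 119 120 121 122 121 118 115 117 119 118 116 115 118
  119 120 119 120]
 [119 118 118 118 118 118 117 119 119 118 115 11
[... 219 characters left out ...]
21 120 122]
 [118 116 114 114 113 114 115 118 119 119 120 120 120 119 120 120 120 120
  120 120 120 120]
 [153 153 155 141 116 118 120 120 120 119 121 119 120 120 121 120 120 120
  121 121 119 121]]
col280..284 dn [103. 102. 102. 103. 102. 103. 102. 102. 102. 107. 116. 120. 120. 119.
 117. 116. 117. 120. 120. 121.]
-145 20 [274.29816973 139.8987892 ] [289.85889148 148.28931524]
-145 18 [274.7634445  138.03642104] [288.83036099 145.55184065]
-147 20 [274.51046287 139.5115521 ] [290.04705275 147.87527104]
-147 18 [274.97597221 137.64974827] [289.02087594 145.14104848]
-149 20 [274.72208361 139.12552246] [290.23461629 147.46256202]
-149 18 [275.18782368 137.26428855] [289.21078341 144.73158478]
```

```bash
python3 - <<'E'
from h import *
b=grab("side")
for z in(101.7,120,141,160,180): print(z,proj(b,(513.5,-146.5,z)))
g=b["f"].astype(int)
for r in (108,112,116,122,126,130,134,138,141): print(r,g[r,268:298,2])
E
```

```text
101.7 [281.93998338 141.43793333]
120 [282.20841381 135.25434509]
141 [282.52534343 127.95352501]
160 [282.82063604 121.15113716]
180 [283.14064015 113.77949296]
108 [171 172 174 174 171 170 171 171 172 170 168 159 129  96 101 104 103  99
 123 159 173 176 179 182 182 181 183 186 186 187]
112 [ 81  79  98 153 180 180 180 179 177 177 176 159 117  99 102 104 103  97
 133 165 168 168 167 168 165 164 164 163 162 161]
116 [142 140 137 136 138 139 141 143 143 143 143 127  97  99 102 103 101 101
 141 162 158 169 166 167 169 169 171 170 168 167]
122 [171 169 166 163 165 169 173 173 172 173 170 142  95 101 104 103 100 118
 153 168 168 169 170 170 169 169 170 172 172 169]
126 [169 167 166 167 167 170 164 134 102 104 101  97  97 101 104 102  97  99
 101 100 108 144 169 170 172 173 173 172 171 171]
130 [140 119 117 117 153 180 167 122  92  97  99 102 104 105 106 106 108 105
 103  99 106 146 172 175 175 173 171 172 172 171]
134 [116 116 118 144 167 168 160 129  96  98 102 104 106 106 105 103 104 103
  99 105 150 186 195 195 195 195 196 197 196 194]
138 [118 118 118 118 119 119 119 115 107 104 105 105 106 108 104 102 104 104
 104 138 165 178 192 194 195 195 195 196 197 196]
141 [119 119 118 117 118 118 119 113 106 104 105 106 105 106 104 104 102 104
 105 113 121 119 118 120 123 124 124 125 124 125]
```

Lateral alignment is good. Now a gentle probe downward.

>>> play_rows:
  targets: [10,0,0,2,0,0,0,10,0,0,4,0,0,0,10,0,0,6,0,0,0,10,0,0,7,0,0,0,10,0,0,8,0,0,0,10,0,0,9,0,0,0]

```text
t: 7.02
position: [512.9, -146.8, 235.6]
orientation: [3.142, 0.0, -2.955]
contact_force: [0.1, -0.3, -3.1]
grip_width: 0.164
gripper_force: 30.0
```

```bash
python3 - <<'E'
from h import *
st()
E
```

```text
t7.03 [ 512.95 -146.78  235.62] [ 179.99    0.   -169.33] F [ 0.09 -0.31 -3.1 ] M [ 0.042  0.023 -0.027] q [ 0.43  0.59 -0.38  1.84  0.3   0.77  1.64] g 14.5 30.0
```

Already below the rim with no contact, so it's in the bore. Continuing down to about 8 mm above the nut's stop height.

>>> play_rows:
  targets: [10,0,0,6,0,0,0,10,0,0,12,0,0,0,10,0,0,18,0,0,0,10,0,0,24,0,0,0,10,0,0,30,0,0,0,10,0,0,36,0,0,0,10,0,0,42,0,0,0,10,0,0,48,0,0,0]

```text
t: 8.02
position: [513.0, -146.8, 187.3]
orientation: [3.142, 0.0, -2.955]
contact_force: [-0.2, -0.3, -3.8]
grip_width: 0.161
gripper_force: 30.0
```

>>> play_rows:
  targets: [10,0,0,2,0,0,0,10,0,0,4,0,0,0,10,0,0,6,0,0,0,10,0,0,7,0,0,0,10,0,0,8,0,0,0]

```text
t: 8.65
position: [513.0, -146.8, 179.7]
orientation: [-3.142, 0.0, -2.955]
contact_force: [-0.5, -0.6, -3.4]
grip_width: 0.158
gripper_force: 30.0
```

```bash
python3 - <<'E'
from h import *
st()
E
```

```text
t8.65 [ 512.98 -146.81  179.72] [-1.8000e+02  1.0000e-02 -1.6933e+02] F [-0.48 -0.57 -3.37] M [ 0.059 -0.004 -0.03 ] q [ 0.4   0.67 -0.34  1.9   0.35  0.63  1.6 ] g 13.9 30.0
```

>>> play_rows:
  targets: [10,0.7,0,0,0,0,0,10,1.4,0,0,0,0,0,10,2,0,0,0,0,0,10,2,0,0,0,0,0]

```text
t: 9.15
position: [510.9, -147.2, 179.8]
orientation: [3.142, 0.0, -2.955]
contact_force: [0.4, 0.3, -3.8]
grip_width: 0.162
gripper_force: 30.0
```

>>> play_rows:
  targets: [10,-0.7,0,0,0,0,0,10,-1.5,0,0,0,0,0,10,-2.5,0,0,0,0,0,10,-3.5,0,0,0,0,0,10,-4,0,0,0,0,0,10,-4,0,0,0,0,0]

```text
t: 9.9
position: [514.9, -146.4, 179.7]
orientation: [3.142, 0.0, -2.955]
contact_force: [0.1, 0.4, -4.1]
grip_width: 0.163
gripper_force: 30.0
```

>>> play_rows:
  targets: [10,1,0,0,0,0,0,10,2,0,0,0,0,0,10,2,0.7,0,0,0,0,10,2,1.4,0,0,0,0,10,2,2,0,0,0,0,10,2,2,0,0,0,0]

```text
t: 10.65
position: [512.6, -144.7, 179.7]
orientation: [3.142, 0.0, -2.955]
contact_force: [0.2, 0.2, -3.8]
grip_width: 0.159
gripper_force: 30.0
```

>>> play_rows:
  targets: [10,0,-0.7,0,0,0,0,10,0,-1.5,0,0,0,0,10,0,-2.5,0,0,0,0,10,0,-3.5,0,0,0,0,10,0,-4,0,0,0,0,10,0,-4,0,0,0,0]

```text
t: 11.4
position: [513.3, -148.6, 179.7]
orientation: [3.141, 0.0, -2.955]
contact_force: [-0.5, 0.4, -3.1]
grip_width: 0.159
gripper_force: 30.0
```

>>> play_rows:
  targets: [10,0,-0.5,0,0,0,0,10,0,-1,0,0,0,0,10,0,-1,0,0,0,0]

```text
t: 11.78
position: [513.5, -149.4, 179.7]
orientation: [3.141, 0.0, -2.955]
contact_force: [-0.5, 1.6, -2.0]
grip_width: 0.161
gripper_force: 30.1
```

>>> play_rows:
  targets: [10,0,2,0,0,0,0,10,0,4,0,0,0,0,10,0,5,0,0,0,0,10,0,5.5,0,0,0,0,10,0,6,0,0,0,0,10,0,6,0,0,0,0]

```text
t: 12.52
position: [512.4, -143.9, 179.7]
orientation: [-3.142, 0.0, -2.955]
contact_force: [-0.2, -0.2, -3.2]
grip_width: 0.161
gripper_force: 30.0
```

```bash
python3 - <<'E'
from h import *
st()
b=grab("side")
cv2.imwrite("pics/c4.png",cv2.resize(b["f"][70:170,230:350],(720,600),interpolation=cv2.INTER_CUBIC))
E
```

```text
t12.53 [ 512.38 -143.88  179.7 ] [-180.      0.   -169.33] F [-0.16 -0.18 -3.17] M [ 0.01  -0.017  0.003] q [ 0.39  0.67 -0.34  1.9   0.35  0.63  1.59] g 14.2 30.0
```

View pics/c4.png

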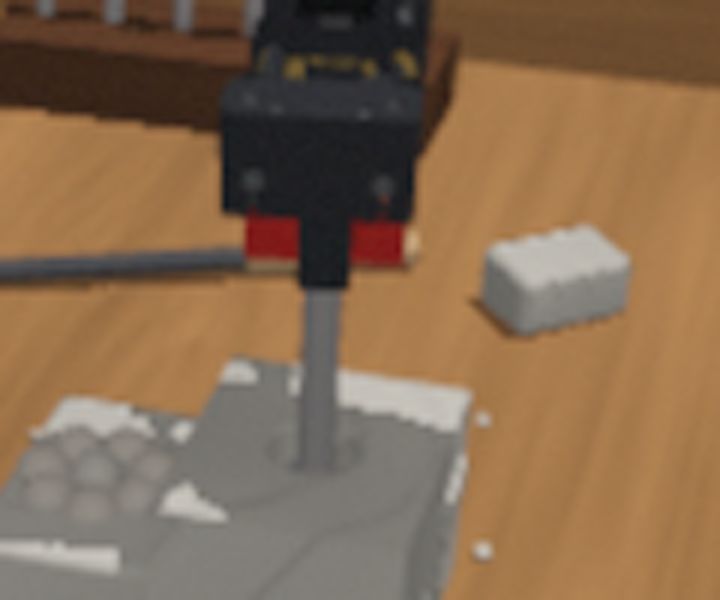

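The key is inside the bore, with the shaft emerging at (320,465) and a rim gap visible to the right. Feeling on toward +y.

>>> play_rows:
  targets: [10,0,0.5,0,0,0,0,10,0,1,0,0,0,0,10,0,1,0,0,0,0]

```text
t: 12.95
position: [512.2, -142.9, 179.7]
orientation: [-3.141, 0.0, -2.955]
contact_force: [0.0, -0.6, -5.0]
grip_width: 0.162
gripper_force: 30.0
```

>>> play_rows:
  targets: [10,0,0.4,0,0,0,0,10,0,0.8,0,0,0,0,10,0,0.8,0,0,0,0]

```text
t: 13.32
position: [512.1, -142.2, 179.7]
orientation: [-3.141, 0.0, -2.955]
contact_force: [0.4, -1.1, -3.3]
grip_width: 0.159
gripper_force: 30.0
```

```bash
cat >> h.py <<'E'
def av(n=6):
    F=[];M=[];P=[]
    for _ in range(n):
        viewer.get_image("side"); s=monitor.read_state(); F.append(s["contact_force"]);M.append(s["torque"]);P.append(s["position"])
    R=Ro.from_euler('xyz',s["orientation"]).inv()
    print("t%.2f P"%s["t"],np.round(np.mean(P,0),2),"Ftool",np.round(R.apply(np.mean(F,0)),2),"Mtool",np.round(R.apply(np.mean(M,0)),3),"yaw %.2f q7 %.2f"%(np.degrees(s["orientation"][2]),s["q"][6]))
E
python3 - <<'E'
from h import *
av()
E
```

```text
t13.62 P [ 512.09 -142.19  179.72] Ftool [-0.13 -1.07  2.65] Mtool [ 0.319 -0.02   0.01 ] yaw -169.34 q7 1.59
```

>>> play_rows:
  targets: [10,0,-1,0,0,0,0,10,0,-2,0,0,0,0,10,0,-3,0,0,0,0,10,0,-3.5,0,0,0,0,10,0,-3.5,0,0,0,0]

```text
t: 14.25
position: [512.6, -145.5, 179.7]
orientation: [3.141, -0.0, -2.955]
contact_force: [-0.2, -0.0, -3.2]
grip_width: 0.162
gripper_force: 30.0
```

```bash
python3 - <<'E'
from h import *
av()
E
```

```text
t14.55 P [ 512.67 -145.46  179.68] Ftool [0.43 0.18 3.8 ] Mtool [-0.05   0.011  0.021] yaw -169.33 q7 1.59
```

y centre ≈ -145.5. Now the same along the tool's x.

>>> play_rows:
  targets: [10,1,0,0,0,0,0,10,2,0,0,0,0,0,10,3,0,0,0,0,0,10,3.5,0,0,0,0,0,10,3.5,0,0,0,0,0]

```text
t: 15.18
position: [509.3, -146.1, 179.7]
orientation: [3.142, 0.0, -2.955]
contact_force: [0.1, -0.6, -3.3]
grip_width: 0.16
gripper_force: 30.0
```

```bash
python3 - <<'E'
from h import *
av()
E
```

```text
t15.47 P [ 509.31 -146.16  179.72] Ftool [-0.08 -0.03  3.28] Mtool [-0.004 -0.049 -0.009] yaw -169.33 q7 1.60
```

>>> play_rows:
  targets: [10,-1.5,0,0,0,0,0,10,-3,0,0,0,0,0,10,-4.5,0,0,0,0,0,10,-6,0,0,0,0,0,10,-7,0,0,0,0,0,10,-7,0,0,0,0,0]

```text
t: 16.23
position: [516.2, -144.8, 179.7]
orientation: [3.142, -0.0, -2.955]
contact_force: [0.2, 0.6, -2.8]
grip_width: 0.161
gripper_force: 30.0
```

```bash
python3 - <<'E'
from h import *
av()
E
```

```text
t16.52 P [ 516.05 -144.88  179.68] Ftool [-0.06  0.23  3.2 ] Mtool [-0.044 -0.008  0.008] yaw -169.33 q7 1.59
```

>>> play_rows:
  targets: [10,1.5,0,0,0,0,0,10,3.7,0,0,0,0,0,10,3.7,0,1,0,0,0,10,3.7,0,2,0,0,0,10,3.7,0,3,0,0,0,10,3.7,0,4,0,0,0,10,3.7,0,5,0,0,0,10,3.7,0,5,0,0,0]

```text
t: 17.52
position: [512.4, -145.5, 174.6]
orientation: [3.141, -0.0, -2.955]
contact_force: [0.7, 0.1, -2.9]
grip_width: 0.163
gripper_force: 30.0
```

```bash
python3 - <<'E'
from h import *
av()
E
```

```text
t17.82 P [ 512.5  -145.53  174.69] Ftool [ 0.25 -0.34  3.27] Mtool [-0.029 -0.005 -0.009] yaw -169.33 q7 1.59
```

>>> play_rows:
  targets: [10,0,0,0.5,0,0,0,10,0,0,1,0,0,0,10,0,0,1.5,0,0,0,10,0,0,1.5,0,0,0]

```text
t: 18.32
position: [512.4, -145.5, 173.1]
orientation: [3.141, -0.0, -2.955]
contact_force: [0.5, -0.0, -4.1]
grip_width: 0.159
gripper_force: 30.0
```

```bash
python3 - <<'E'
from h import *
av()
E
```

```text
t18.62 P [ 512.49 -145.54  173.19] Ftool [0.03 0.04 3.56] Mtool [-0.035 -0.002  0.008] yaw -169.33 q7 1.59
```

>>> play_rows:
  targets: [10,0,0,0.5,0,0,0,10,0,0,1,0,0,0,10,0,0,1.5,0,0,0,10,0,0,1.5,0,0,0]

```text
t: 19.12
position: [513.2, -145.6, 172.3]
orientation: [-3.141, 0.002, -2.955]
contact_force: [0.1, -0.1, 4.9]
grip_width: 0.161
gripper_force: 30.0
```

```bash
python3 - <<'E'
from h import *
av()
E
```

```text
t19.43 P [ 513.07 -145.62  172.27] Ftool [ 0.42 -0.   -5.55] Mtool [-0.068  0.069 -0.001] yaw -169.33 q7 1.59
```

Contact at the expected "on the corners" height, so it's centred. Now turn clockwise slowly under light pressure.

>>> play_rows:
  targets: [10,0,0,0.2,0,0,0.06,10,0,0,0.4,0,0,0.12,10,0,0,0.4,0,0,0.18,10,0,0,0.4,0,0,0.24,10,0,0,0.4,0,0,0.3,10,0,0,0.4,0,0,0.36,10,0,0,0.4,0,0,0.36]

```text
t: 20.3
position: [513.6, -145.5, 172.3]
orientation: [3.142, 0.003, 2.968]
contact_force: [1.0, 0.1, 8.3]
grip_width: 0.166
gripper_force: 30.0
```

```bash
python3 - <<'E'
from h import *
av(4)
E
```

```text
t20.50 P [ 513.63 -145.5   172.28] Ftool [ 0.55  0.06 -8.29] Mtool [-0.027  0.037 -0.015] yaw 170.06 q7 1.33
```

>>> play_rows:
  targets: [10,0.4,0,0,0,0,0.06,10,0.6,0,0,0,0,0.12,10,0.6,0,0,0,0,0.18,10,0.6,0,0,0,0,0.24,10,0.6,0,0,0,0,0.3,10,0.6,0,0,0,0,0.36,10,0.6,0,0,0,0,0.42,10,0.6,0,0,0,0,0.42]

```text
t: 21.5
position: [513.2, -145.4, 172.2]
orientation: [3.14, 0.003, 2.548]
contact_force: [-0.2, -0.2, 7.4]
grip_width: 0.16
gripper_force: 30.0
```

```bash
python3 - <<'E'
from h import *
av(4)
E
```

```text
t21.70 P [ 513.15 -145.39  172.26] Ftool [ 0.48  0.84 -8.08] Mtool [-0.063  0.037 -0.031] yaw 146.00 q7 1.05
```

>>> play_rows:
  targets: [10,0,0,0,0,0,0.06,10,0,0,0,0,0,0.12,10,0,0,0,0,0,0.18,10,0,0,0,0,0,0.24,10,0,0,0,0,0,0.3,10,0,0,0,0,0,0.36,10,0,0,0,0,0,0.42,10,0,0,0,0,0,0.42]

```text
t: 22.7
position: [511.7, -145.1, 170.8]
orientation: [-3.141, -0.001, 2.129]
contact_force: [1.5, 0.4, -3.0]
grip_width: 0.16
gripper_force: 30.0
```

```bash
python3 - <<'E'
from h import *
av(4)
E
```

```text
t22.90 P [ 511.75 -145.2   170.9 ] Ftool [0.15 0.87 3.65] Mtool [-0.219 -0.073  0.014] yaw 121.96 q7 0.76
```

It has dropped past the corner height with the press force gone. Lowering it home gently.

>>> play_rows:
  targets: [10,0,0,1.5,0,0,0,10,0,0,3,0,0,0,10,0,0,4.5,0,0,0,10,0,0,6,0,0,0,10,0,0,6,0,0,0]

```text
t: 23.52
position: [511.8, -145.4, 165.1]
orientation: [-3.141, -0.0, 2.128]
contact_force: [-0.5, 1.4, -3.3]
grip_width: 0.161
gripper_force: 30.0
```

```bash
python3 - <<'E'
from h import *
av(4)
E
```

```text
t23.73 P [ 511.81 -145.4   165.2 ] Ftool [0.2  1.35 3.78] Mtool [-0.226 -0.037  0.007] yaw 121.92 q7 0.76
```

>>> play_rows:
  targets: [10,0,0,1.5,0,0,0,10,0,0,3,0,0,0,10,0,0,4.5,0,0,0,10,0,0,6,0,0,0,10,0,0,6.8,0,0,0,10,0,0,6.8,0,0,0]

```text
t: 24.48
position: [512.3, -145.5, 158.8]
orientation: [3.141, 0.001, 2.128]
contact_force: [0.1, 1.0, 0.3]
grip_width: 0.16
gripper_force: 30.0
```

```bash
python3 - <<'E'
from h import *
av(4)
E
```

```text
t24.68 P [ 512.27 -145.45  158.8 ] Ftool [ 0.16  0.79 -1.46] Mtool [-0.238  0.003  0.001] yaw 121.92 q7 0.76
```

Fully home (z 158.8, on the floor). Now turning clockwise, watching the torque.

>>> play_rows:
  targets: [10,0,0,0,0,0,0.06,10,0,0,0,0,0,0.12,10,0,0,0,0,0,0.18,10,0,0,0,0,0,0.24,10,0,0,0,0,0,0.3]

```text
t: 25.3
position: [512.5, -145.1, 158.8]
orientation: [3.14, 0.0, 1.827]
contact_force: [0.9, 1.9, 1.3]
grip_width: 0.163
gripper_force: 30.1
```

```bash
python3 - <<'E'
from h import *
av(3)
E
```

```text
t25.45 P [ 512.46 -145.17  158.78] Ftool [ 1.22  0.7  -2.52] Mtool [-0.356  0.159 -0.154] yaw 104.83 q7 0.57
```

>>> play_rows:
  targets: [10,0,0,0,0,0,0.05,10,0,0,0,0,0,0.1,10,0,0,0,0,0,0.15]

```text
t: 25.82
position: [512.3, -145.4, 158.8]
orientation: [3.141, 0.0, 1.675]
contact_force: [0.6, 1.9, 5.0]
grip_width: 0.161
gripper_force: 30.1
```

```bash
python3 - <<'E'
from h import *
av(3)
E
```

```text
t25.98 P [ 512.34 -145.42  158.76] Ftool [ 1.4   1.61 -5.32] Mtool [-0.406  0.336 -0.184] yaw 96.03 q7 0.47
```

>>> play_rows:
  targets: [10,0,0,-0.2,0,0,0.05,10,0,0,-0.2,0,0,0.1,10,0,0,-0.2,0,0,0.15]

```text
t: 26.35
position: [512.2, -145.4, 158.8]
orientation: [3.141, -0.0, 1.524]
contact_force: [1.9, 1.6, 4.7]
grip_width: 0.165
gripper_force: 30.1
```

```bash
python3 - <<'E'
from h import *
av(3)
E
```

```text
t26.50 P [ 512.12 -145.42  158.78] Ftool [ 1.5   1.69 -4.99] Mtool [-0.5    0.368 -0.202] yaw 87.50 q7 0.37
```

>>> play_rows:
  targets: [10,0,0,0,0,0,0.04,10,0,0,0,0,0,0.08,10,0,0,0,0,0,0.12]

```text
t: 26.88
position: [512.1, -145.4, 158.8]
orientation: [3.141, -0.0, 1.405]
contact_force: [1.7, 1.1, 5.7]
grip_width: 0.166
gripper_force: 30.1
```

```bash
python3 - <<'E'
from h import *
av(3)
E
```

```text
t27.02 P [ 512.08 -145.45  158.78] Ftool [ 1.29  1.74 -5.56] Mtool [-0.404  0.365 -0.242] yaw 80.56 q7 0.29
```

>>> play_rows:
  targets: [10,0,0,0,0,0,0.04,10,0,0,0,0,0,0.08]

```text
t: 27.28
position: [512.1, -145.5, 158.8]
orientation: [3.141, -0.0, 1.325]
contact_force: [2.8, 2.2, 4.4]
grip_width: 0.165
gripper_force: 30.1
```

```bash
python3 - <<'E'
from h import *
av(3)
E
```

```text
t27.43 P [ 512.1  -145.46  158.79] Ftool [ 1.84  1.48 -5.03] Mtool [-0.403  0.405 -0.22 ] yaw 75.95 q7 0.24
```

>>> play_rows:
  targets: [10,0,0,0,0,0,0.04,10,0,0,0,0,0,0.08]

```text
t: 27.68
position: [512.1, -145.4, 158.8]
orientation: [3.141, -0.0, 1.244]
contact_force: [2.3, 0.1, 5.5]
grip_width: 0.163
gripper_force: 30.1
```

```bash
python3 - <<'E'
from h import *
av(3)
E
```

```text
t27.82 P [ 512.12 -145.46  158.79] Ftool [ 1.73  0.88 -5.54] Mtool [-0.358  0.434 -0.206] yaw 71.35 q7 0.19
```

>>> play_rows:
  targets: [10,0,0,0,0,0,0.04,10,0,0,0,0,0,0.08]

```text
t: 28.08
position: [512.1, -145.5, 158.8]
orientation: [3.141, -0.0, 1.164]
contact_force: [2.1, 1.6, 4.8]
grip_width: 0.16
gripper_force: 30.1
```

```bash
python3 - <<'E'
from h import *
av(3)
E
```

```text
t28.23 P [ 512.11 -145.5   158.79] Ftool [ 2.22  1.15 -5.2 ] Mtool [-0.309  0.453 -0.23 ] yaw 66.76 q7 0.14
```

>>> play_rows:
  targets: [10,0,0,0,0,0,0.04,10,0,0,0,0,0,0.06]

```text
t: 28.48
position: [512.1, -145.5, 158.8]
orientation: [3.141, -0.0, 1.104]
contact_force: [2.3, 0.9, 4.8]
grip_width: 0.163
gripper_force: 30.2
```

```bash
python3 - <<'E'
from h import *
av(3)
E
```

```text
t28.62 P [ 512.15 -145.47  158.79] Ftool [ 1.9   1.44 -5.4 ] Mtool [-0.338  0.494 -0.298] yaw 63.32 q7 0.10
```

>>> play_rows:
  targets: [10,0,0,0,0,0,0.03,10,0,0,0,0,0,0.05]

```text
t: 28.88
position: [512.2, -145.4, 158.8]
orientation: [3.141, -0.0, 1.056]
contact_force: [2.5, 1.5, 5.8]
grip_width: 0.162
gripper_force: 30.8
```

```bash
python3 - <<'E'
from h import *
av(4)
E
```

```text
t29.07 P [ 512.26 -145.39  158.8 ] Ftool [ 2.12  1.66 -5.26] Mtool [-0.363  0.539 -0.524] yaw 60.53 q7 0.06
```

Torque jumped steeply (0.23 → 0.52 N m over 0.05 rad), so the nut is at its stop. Relaxing the wind-up, then withdrawing.

>>> play_rows:
  targets: [10,0,0,0,0,0,-0.06,10,0,0,0,0,0,-0.12,10,0,0,0,0,0,-0.12]

```text
t: 29.45
position: [511.7, -146.3, 158.8]
orientation: [3.141, 0.001, 1.174]
contact_force: [1.5, 0.3, 6.5]
grip_width: 0.161
gripper_force: 30.0
```

```bash
python3 - <<'E'
from h import *
av(3)
E
```

```text
t29.60 P [ 511.64 -146.3   158.82] Ftool [ 1.16  1.51 -5.45] Mtool [-0.3    0.123  0.013] yaw 67.22 q7 0.14
```

>>> play_rows:
  targets: [10,0,0,-3,0,0,0,10,0,0,-6,0,0,0,10,0,0,-11,0,0,0,10,0,0,-16,0,0,0,10,0,0,-21,0,0,0,10,0,0,-26,0,0,0,10,0,0,-26,0,0,0]

```text
t: 30.48
position: [511.9, -145.4, 185.1]
orientation: [3.141, -0.0, 1.178]
contact_force: [-0.8, 0.1, -3.6]
grip_width: 0.159
gripper_force: 30.0
```

```bash
python3 - <<'E'
from h import *
av(3)
E
```

```text
t30.62 P [ 511.85 -145.4   184.75] Ftool [-0.06 -0.16  3.01] Mtool [-0.077 -0.08   0.03 ] yaw 67.48 q7 0.13
```

>>> play_rows:
  targets: [10,0,0,-25,0,0,0,10,0,0,-55,0,0,0,10,0,0,-85,0,0,0,10,0,0,-103,0,0,0,10,0,0,-103,0,0,0]

```text
t: 31.25
position: [512.3, -145.7, 288.5]
orientation: [3.139, -0.0, 1.178]
contact_force: [-0.4, -0.4, -3.7]
grip_width: 0.162
gripper_force: 30.0
```

```bash
python3 - <<'E'
from h import *
st();print(rel(454.7,318.6,288,190.67))
E
```

```text
t31.25 [ 512.34 -145.69  288.51] [ 1.7988e+02 -3.0000e-02  6.7480e+01] F [-0.43 -0.44 -3.7 ] M [-0.042  0.022 -0.027] q [-0.05  0.53  0.39  1.8  -0.25  0.86  0.06] g 14.3 30.0
(array([ 4.068e+02, -2.311e+02,  2.000e-01]), array([ 2.00e-03,  2.00e-03, -2.15e+00]))
```

>>> play_rows:
  targets: [10,34,-19,0,0,0,-0.17,10,68,-39,0,0,0,-0.34,10,102,-58,0,0,0,-0.51,10,136,-77,0,0,0,-0.68,10,170,-96,0,0,0,-0.85,10,204,-116,0,0,0,-1.02,10,238,-135,0,0,0,-1.19,10,272,-154,0,0,0,-1.36]

```text
t: 32.25
position: [472.6, 165.6, 286.4]
orientation: [-3.139, -0.002, 2.543]
contact_force: [0.6, 0.4, -4.2]
grip_width: 0.156
gripper_force: 30.0
```

>>> play_rows:
  targets: [10,0,0,0,0,0,0,10,0,0,0,0,0,0]

```text
t: 32.5
position: [473.2, 163.7, 286.7]
orientation: [-3.139, -0.001, 2.536]
contact_force: [0.8, -0.2, -3.1]
grip_width: 0.163
gripper_force: 30.0
```

```bash
python3 - <<'E'
from h import *
st();print(rel(454.7,318.6,288,190.67))
E
```

```text
t32.50 [473.23 163.7  286.7 ] [-1.7986e+02 -4.0000e-02  1.4533e+02] F [ 0.76 -0.23 -3.14] M [-0.187 -0.031 -0.022] q [-0.42  0.46 -0.    1.87  0.    0.81  0.54] g 14.4 30.0
(array([103.4, 116.9,  -1.5]), array([-0.002, -0.002, -0.791]))
```

>>> play_rows:
  targets: [10,21,23,0,0,0,-0.16,10,42,47,0,0,0,-0.32,10,62,70,0,0,0,-0.48,10,83,94,0,0,0,-0.64,10,103,117,0,0,0,-0.79,10,103,117,0,0,0,-0.791,10,103,117,0,0,0,-0.791,10,103,117,0,0,0,-0.791]

```text
t: 33.5
position: [456.0, 317.5, 287.5]
orientation: [-3.14, -0.0, -2.958]
contact_force: [0.6, 0.2, -4.1]
grip_width: 0.162
gripper_force: 30.0
```

```bash
python3 - <<'E'
from h import *
st();print(rel(454.7,318.6,213,190.67))
E
```

```text
t33.50 [456.05 317.53 287.46] [-1.7990e+02 -2.0000e-02 -1.6948e+02] F [ 0.56  0.17 -4.12] M [-0.005 -0.046 -0.007] q [-0.55  0.54 -0.23  1.71  0.15  0.91  0.91] g 14.3 30.0
(array([ 1.1,  1.4, 74.5]), array([-0.002, -0.   , -0.003]))
```

Lower to just above the stand top (mouth ≈ 69), settle, and check by picture.

>>> play_rows:
  targets: [10,1,1,35,0,0,-0.003,10,1,1,74,0,0,-0.003,10,1,1,74,0,0,-0.003,10,1,1,74,0,0,-0.003,10,1,1,74,0,0,-0.003]

```text
t: 34.12
position: [455.4, 321.0, 215.5]
orientation: [3.14, 0.003, -2.952]
contact_force: [0.2, 0.6, -3.1]
grip_width: 0.161
gripper_force: 30.0
```

```bash
python3 - <<'E'
from h import *
st();print(rel(454.7,318.6,190,190.67))
a=grab("top");b=grab("side")
cv2.imwrite("pics/c5.png",np.hstack([cv2.resize(a["f"][170:270,90:190],(400,400)),cv2.resize(b["f"][220:340,190:310],(400,400))]))
E
```

```text
t34.12 [455.4  321.03 215.45] [ 179.9     0.19 -169.14] F [ 0.21  0.61 -3.11] M [ 0.052 -0.025  0.047] q [-0.57  0.63 -0.21  1.8   0.19  0.73  0.88] g 14.2 30.0
(array([ 1.2, -2.3, 25.4]), array([0.002, 0.003, 0.003]))
```

View pics/c5.png

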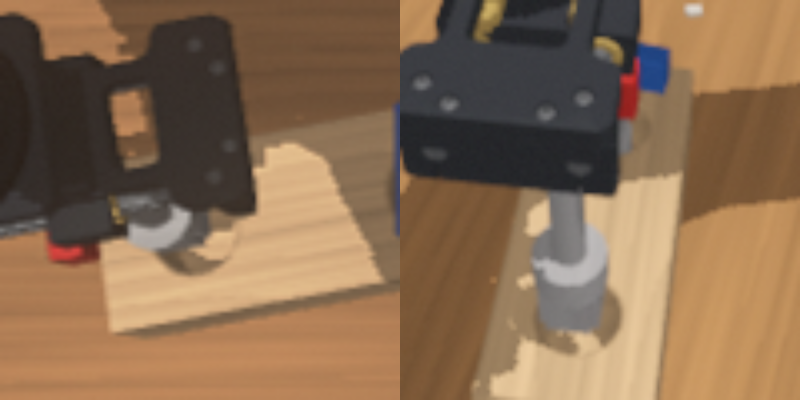

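The key hangs upright just above the empty hole (side half, socket end at (572,325), hole around (578,330)). Letting it settle on the original xy first.

>>> play_rows:
  targets: [10,0,0,0,0,0,0,10,0,0,0,0,0,0,10,0,0,0,0,0,0,10,0,0,0,0,0,0]

```text
t: 34.72
position: [454.2, 320.4, 213.7]
orientation: [3.142, -0.0, -2.951]
contact_force: [-1.1, -0.7, -3.3]
grip_width: 0.161
gripper_force: 30.0
```

```bash
python3 - <<'E'
from h import *
st();print(rel(454.7,318.6,190,190.67))
E
```

```text
t34.73 [454.24 320.4  213.68] [ 180.    -0.  -169.1] F [-1.07 -0.69 -3.31] M [ 0.041 -0.024 -0.022] q [-0.57  0.63 -0.21  1.8   0.19  0.72  0.88] g 14.2 30.0
(array([-0.1, -1.9, 23.7]), array([ 0.   , -0.   ,  0.004]))
```

>>> play_rows:
  targets: [10,0,-2,0,0,0,0,10,0,-2,3,0,0,0,10,0,-2,7,0,0,0,10,0,-2,11,0,0,0,10,0,-2,15,0,0,0,10,0,-2,19,0,0,0,10,0,-2,24,0,0,0,10,0,-2,24,0,0,0]

```text
t: 35.72
position: [454.4, 318.2, 189.3]
orientation: [-3.141, -0.001, -2.951]
contact_force: [-0.3, -0.3, -4.0]
grip_width: 0.156
gripper_force: 30.0
```

```bash
python3 - <<'E'
from h import *
av(2)
E
```

```text
t35.83 P [454.6  318.42 189.61] Ftool [-0.26  0.16  3.5 ] Mtool [-0.017  0.004  0.012] yaw -169.10 q7 0.87
```

In the hole without contact. Down to the floor (TCP ≈ 158.7).

>>> play_rows:
  targets: [10,0,0,5,0,0,0,10,0,0,10,0,0,0,10,0,0,15,0,0,0,10,0,0,20,0,0,0,10,0,0,25,0,0,0,10,0,0,28,0,0,0,10,0,0,30,0,0,0,10,0,0,31,0,0,0]

```text
t: 36.83
position: [454.7, 318.5, 158.7]
orientation: [3.141, 0.0, -2.951]
contact_force: [0.2, 0.1, 0.7]
grip_width: 0.163
gripper_force: 30.0
```

```bash
python3 - <<'E'
from h import *
av(3)
E
```

```text
t36.98 P [454.75 318.52 158.8 ] Ftool [-0.18  0.2   3.2 ] Mtool [ 0.002 -0.003  0.009] yaw -169.10 q7 0.86
```

Seated; release, then retreat straight up.

>>> play_rows:
  targets: [10,0,0,0.3,0,0,0,20,0,0,0.3,0,0,0,30,0,0,0.3,0,0,0,60,0,0,0.3,0,0,0,70,0,0,0.3,0,0,0,70,0,0,0.3,0,0,0,70,0,0,0.3,0,0,0,70,0,0,0.3,0,0,0]

```text
t: 37.98
position: [454.6, 318.4, 158.4]
orientation: [3.142, 0.0, -2.951]
contact_force: [-0.3, -0.2, 0.2]
grip_width: 0.795
gripper_force: 0.0
```

>>> play_rows:
  targets: [70,0,0,-15,0,0,0,70,0,0,-40,0,0,0,70,0,0,-80,0,0,0,70,0,0,-120,0,0,0,70,120,60,-120,0,0,0,70,120,60,-120,0,0,0,70,120,60,-120,0,0,0,70,120,60,-120,0,0,0]

```text
t: 38.98
position: [325.6, 354.9, 279.3]
orientation: [3.141, 0.001, -2.95]
contact_force: [1.1, 0.2, 0.3]
grip_width: 0.795
gripper_force: 0.0
```

```bash
python3 - <<'E'
from h import *
st()
a=grab("top");b=grab("side")
cv2.imwrite("pics/c6.png",np.hstack([cv2.resize(a["f"][170:270,90:230],(400,286)),cv2.resize(b["f"][200:340,180:320],(286,286))]))
for f in (red,blue):
  for im in(a,b):
    n,l,s,c=cv2.connectedComponentsWithStats(f(im["f"])); print([ (s[i].tolist(),c[i].round(1)) for i in range(1,n) if s[i,4]>100])
E
```

```text
t38.98 [325.55 354.94 279.27] [ 1.7997e+02  8.0000e-02 -1.6903e+02] F [1.11 0.16 0.33] M [ 0.052 -0.011 -0.047] q [-0.76  0.45 -0.24  1.93  0.15  0.77  0.68] g 70.1 0.0
[([94, 50, 21, 33, 128], array([103.9,  65.6])), ([46, 74, 14, 36, 127], array([52.6, 90.4])), ([111, 201, 16, 38, 410], array([118.3, 219.6]))]
[([217, 259, 46, 21, 739], array([239.8, 269.3])), ([0, 309, 51, 21, 223], array([ 24.2, 319.6]))]
[([189, 196, 8, 33, 234], array([192.1, 212.2]))]
[([495, 71, 17, 43, 423], array([505.2,  85.9])), ([483, 83, 29, 74, 1167], array([498.4, 122.2])), ([236, 229, 35, 19, 435], array([252.8, 237.5]))]
```

View pics/c6.png

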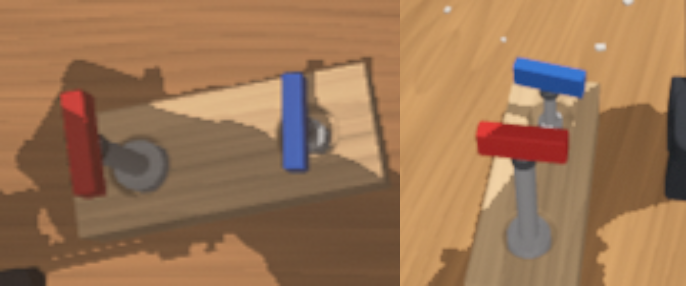

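The red key stands upright and fully down, with its handle centroid at (118.3,219.6) against (118.2,219.8) at the start. The blue key hasn't moved: (192.1,212.2) against (192.1,211.8). The arm is clear, so I'm handing in.

```bash
python3 -c "
from station import r
print(r.finish_job())"
```

```text
the job is handed in; nothing more can be done
None
```

The job is handed in at about 39 s: I turned the nut clockwise until the torque jumped from about 0.23 to 0.52 N m, which I took as its stop, then put the red key back upright and fully down in its hole, with the blue key unmoved.

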